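# Open the child-locked dishwasher-tablet box and ease its sprung lid up

## Robot

A 6-joint arm with a two-finger parallel gripper is mounted at the origin on a cart in front of the work surface, level with it; the furniture and walls round the work are solid. World frame = base frame: x ahead of the robot, y to its left, z up, the work surface at z = 0. Lengths are in m, angles in rad, forces in N, time in s.
With the tool pointing down it reaches from about 0.275 to 0.75 m from the base axis. Payload 10.2 kg.
Tool frame: the origin (TCP) lies at the very end of the fingers, on their centre line; the grasp point (between the pads) lies 19 mm behind it (grasp_offset is the distance from the TCP to the grasp point, in m); y points along the fingers, x is the direction in which the jaws open and shut, and the axes are right-handed (so a half turn about y gives the same grasp; the last joint's range is limited). The gripper opens to 88 mm and grips with 3 to 60 N. Pads are 18 mm wide; open, the fingers measure 123 mm over their backs; the gripper's body (75 mm by 187 mm) begins 45 mm behind the grasp point.
Start: joints at [0.9, 0.313, 1.498, -0, 1.331, -0.223], TCP at [0.227, 0.473, 0.209] pointing down, gripper open.
Joint ranges: [-2.94, 2.94], [-0.97, 2.17], [0.19, 2.56], [-1.23, 4.37], [0.02, 3.11], [-2.88, 2.88]. Speed limits (rad/s): [2.39, 2.39, 3.01, 3.14, 3.14, 3.14].

## Interface

Orientations are given as a rotation vector (axis times angle).
In Python, from plant import * gives the robot as it stands.
- The arm moves only by the tool apply_moves, never from a script. Its argument "increments" is a list of rows, each an object with "fingers": the opening, from 0 (shut) to 1 (fully open); "offset": the shift along the tool's x, y, z as a fraction of full scale, a list of three; "yaw": the turn about the tool's y as a fraction of full scale. In form: [{"fingers": fingers, "offset": [dx, dy, dz], "yaw": yaw}, ...]. A call has 1 to 8 rows; each row shifts and turns the commanded pose from where the row before left it, along the tool's axes as they then stand; what a row does not reach is not made up. Full scale, the value 1, is 0.05 m for a shift and 4 degrees for a turn. A row lasts 1/8 s, in which the tool goes at most 62.5 mm and 10.7 degrees, less where a joint would pass 70% of its speed; a pose out of reach is approached as far as the arm can. A call with a number of a shift or a turn outside -1 to 1 is refused whole. A call with a gripper value outside its range is refused whole. The fingers move at their own pace and stop on an object; the grip force is fixed at half the most. Time passes only in rows, so rows that do not move let the fingers close. It gives the time, the measured TCP pose, the force and the opening at its end, in the units of the state.
- sense(): the state, without advancing time (a new reading comes with each control period).
- get_image(name): name is "scene" or "top" or "wrist"; returns the picture (480x640x3 uint8, red, green, blue); there is no depth.
- camera_model(name): a dict with "vfov" (degrees; the focal length in pixels is half the picture's height over the tangent of half this angle, whatever the lens; pixels are square), "cx", "cy" (the principal point, pixels), "extrinsics" (4x4, takes a point from camera to world coordinates). Camera axes: x right, y down, z forward; pixel columns grow to the right and rows downward; lengths in m; the calibration is good to about 2 mm. A picture is of the moment at which its call begins: read the wrist's pose just before it. camera_model takes no time and is no camera call; for the wrist camera it gives the pose at the moment of the call.
- hand_in(): hands the job in, once; it reports no verdict.
The state is a dict: "t": time; "joint_pos": joint angles; "qvel": joint speeds; "tau": joint torques, N m; "tcp_pos": TCP position; "tcp_rot": TCP orientation; "ft_force": force on the tool from outside, world axes, zero at the start; "torque": the same for the moment, N m; "grip_width": opening from 0.0 (shut) to 1.0 (fully open).
Only numpy, scipy, OpenCV 4.12 (cv2) and the standard library are available. Lean on these libraries where they do the work, as an engineer would, in place of code of your own. Each camera call takes 0.05 s, during which the arm holds its last target. There are 200 camera calls.

## Task

Open the child-locked box of dishwasher tablets: first slide the safety tab on its front all the way clear of the latch, then lift the latch out to free the lid. The lid is spring-loaded, so keep hold of the latch and ease it up gently until it stands fully open, never letting it snap up, then let go and leave it open. Leave the other things on the worktop where they are.

Things in the scene. Friction and masses are not known exactly. Their poses are not given: they have to be found in the camera images.
- tablet_box: grey enamelled steel box, fixed; 170 mm deep (x), 270 wide (y), 130 tall, plus a 20 mm wooden lid overhanging the front by 6 mm (top at z = 151). Origin: centre of its underside; its front, with latch and tab, looks along its own -x; z up. Under the overhang there is no room for a gripper standing straight down: lean it back toward the robot 25 to 40 degrees.
- safety_tab (a joint): slide bolt on the front face, on the box's +y side of the latch: 0 = locked (its tongue lies over a lug of the latch), grows as it slides along the box's +y, stop at 0.020 m. The latch is free from about 0.012 m. It stays where it is left; about 3 N slides it.
- tab_grip (a point): in the middle of the tab's steel thumb block, to be pushed or pinched: 14 mm wide (y), 26 tall (z), 22 proud of the bolt; the point is 8 to 10 mm inside its outer (-x) face. With the tab at 0 it is at (-0.117, 0.081, 0.104) m in the box's frame. Two guide bridges beside the block stand 8 mm less far out than this point. Axes as the box's.
- latch (a joint): steel latch lever, 28 mm wide (y), 85 long, hung from a pivot on the lid's front edge: 0 = hanging down, its tooth hooked under a keeper on the box; grows as its lower end swings out and up, away from the box; stop at 1.5 rad. The tooth is clear from about 0.2 rad. Loose hinge, almost no friction.
- latch_paddle (a point): where to hold the latch: in its kicked-out lower paddle, a plate 28 mm wide (y), 36 long, 8 thick, sloping down and outward, 43 degrees from vertical when shut; pinch its two side edges. Shut, the point is at (-0.109, 0, 0.071) m in the box's frame, 24 mm off the front face; the latch's pivot is then at (-0.096, 0, 0.142).
- lid_hinge (a point): the lid's hinge axis, along the box's y, at (0.083, 0, 0.132) m in the box's frame at the back of the rim; the latch's pivot turns about it at 179 mm. Axes as the lid's.
- lid (a joint): the lid: 0 = shut, grows as its front edge rises about the hinge at the back, stop (fully open) at 1.2 rad. A spring lifts it: about 4 N upward at the front edge when shut, 1 N when open. Let loose it snaps up at over 4 rad/s, which is too rough: it must stay under 2.2 rad/s. It stays open by itself.
- cream_tube: cream-coloured hand-cream tube standing on its cap, 41 x 47 x 140 mm tall, on one side of the box; origin under its centre; bystander
- jar_salt: small white stoneware jar with a wooden lid, 98 mm across, 96 mm tall, on the other side of the box from the tube; origin under its centre; bystander
- bowl_1: white bowl, 126 mm across, 56 mm tall, in front to the left; origin under its centre; bystander
- mug_stone: stoneware mug, 82 x 115 x 92 mm tall, far left; origin at its underside; bystander
- glass_1: tumbler, 80 mm across, 91 mm tall, front left; origin under its centre; bystander
- dish_brush: wooden dish brush lying on its bristles, 214 mm long, 36 mm tall, front right; bystander
- wooden_spoon: wooden spoon lying across the front of the worktop, 284 mm long, 13 mm tall; bystander

How it is judged:
By the outcome, as a careful person would: the job done as asked, in the order asked, and still so for the second after the job is handed in, with the robot touching nothing.
It also fails if it takes over 50 s, if anything falls off the work surface, if the arm or the gripper's body presses on something with over 40 N, if the wrist force passes 120 N, or if a joint passes its speed limit or range.

## Working session

There is one attempt and no reset: what is moved stays moved. The work goes in short steps, Python scripts to look and compute and a tool call to move; the robot and the scene stay as the last step left them, time stands still between calls to the robot, and variables do not carry over. Pictures are saved under pics/ and viewed, about 8 in all and at most 12, crops included, and the job is handed in when it is done.

Besides the shell and the picture viewer there is one more tool, called after "Emit:" by a JSON object that holds its "fn" and its "kwargs", one argument or row to a line. apply_moves: Moves the arm, as the interface text tells. Shift numbers are shares of 0.05 m and turn numbers shares of 4 degrees, none past 1 either way. Its arguments: {"type":"object","properties":{"increments":{"type":"array","items":{"type":"object","properties":{"fingers":{"type":"number"},"offset":{"type":"array","items":{"type":"number"}},"yaw":{"type":"number"}}}}},"required":["increments"]}

```bash
ls; mkdir -p pics; python3 - <<'E'
from plant import *
import cv2,numpy as np
s=sense();print(s)
for n in("scene","top"):
    cv2.imwrite(f"pics/{n}0.png",get_image(n)[:,:,::-1]);m=camera_model(n);print(n,m)
print(camera_model("wrist"))
E
```

```text
pics
{'t': 0.0, 'joint_pos': array([ 8.99637500e-01,  3.13438888e-01,  1.49844163e+00,  3.05561875e-05,
        1.33100490e+00, -2.23400131e-01]), 'qvel': array([-0.0007095 , -0.00019911, -0.00023939, -0.00142354, -0.00043781,
        0.00017585]), 'tau': array([ 8.23383598e-04, -4.02215946e+01, -2.52273756e+01,  6.95540453e-02,
        3.51784634e-02, -7.39093753e-05]), 'tcp_pos': array([0.22711725, 0.47301336, 0.20816507]), 'tcp_rot': array([-1.38878237, -0.87241549,  0.87443213]), 'ft_force': array([ 0.74784915, -0.29306667, -0.18081787]), 'torque': array([ 0.07103883,  0.00151301, -0.01133252]), 'grip_width': 0.9996602059228453}
scene {'vfov': 50.05635021166404, 'cx': 323.32408855270586, 'cy': 236.98942595052765, 'extrinsics': array([[ 0.59319248, -0.48904847,  0.63949533, -0.36847484],
       [-0.80474946, -0.33812135,  0.48790599, -0.7524663 ],
       [-0.02238265, -0.80405569, -0.59413254,  1.00506209],
       [ 0.        ,  0.        ,  0.        ,  1.        ]])}
top {'vfov': 43.71281861862731, 'cx': 316.41042707044903, 'cy': 226.82467442942317, 'extrinsics': array([[-0.40092028, -0.84376889,  0.35681507,  0.04824296],
       [-0.91609124,  0.37193258, -0.14980985,  0.24441046],
       [-0.00630626, -0.38693696, -0.9220846 ,  1.55020732],
       [ 0.        ,  0.        ,  0.        ,  1.        ]])}
{'vfov': 64.98704281299105, 'cx': 319.1386268662977, 'cy': 243.19105910127186, 'extrinsics': array([[ 4.33148384e-01,  8.70974302e-01,  2.31918610e-01,
         1.67602419e-01],
       [ 9.01322180e-01, -4.18307616e-01, -1.12414706e-01,
         5.01553974e-01],
       [-8.96999213e-04,  2.57725635e-01, -9.66217725e-01,
         3.83977393e-01],
       [ 0.00000000e+00,  0.00000000e+00,  0.00000000e+00,
         1.00000000e+00]])}
```

View pics/scene0.png

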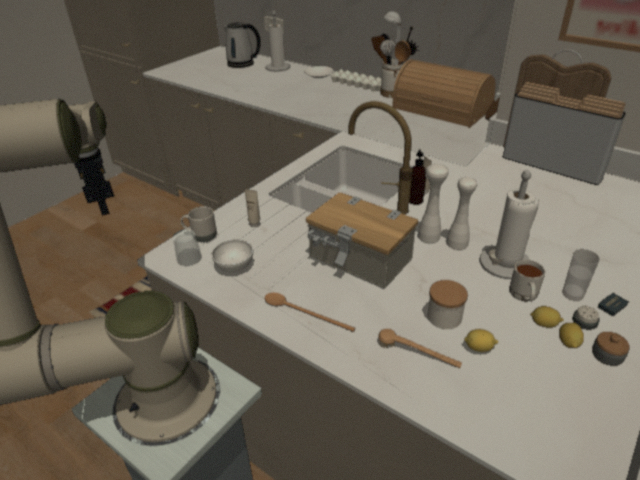

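View pics/top0.png

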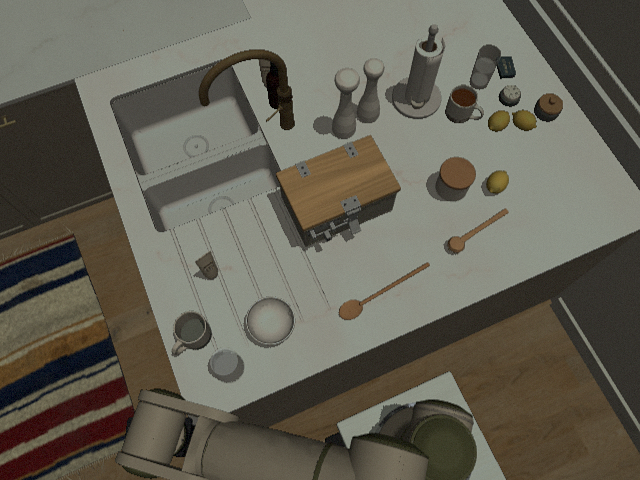

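The box sits around (338,185) in the top view and (362,235) in the scene view, with its front toward the robot. Next I enlarge both views to read the lid's corners.

```bash
python3 - <<'E'
import cv2,numpy as np
a=cv2.imread("pics/top0.png")[125:255,265:415];b=cv2.imread("pics/scene0.png")[185:290,295:425]
a=cv2.resize(a,None,fx=4,fy=4,interpolation=cv2.INTER_CUBIC)[:, :]
b=cv2.resize(b,None,fx=4,fy=4,interpolation=cv2.INTER_CUBIC)
cv2.imwrite("pics/a.png",cv2.convertScaleAbs(a,alpha=1.5));cv2.imwrite("pics/b.png",cv2.convertScaleAbs(b,alpha=1.5))
E
```

```text
(no output)
```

View pics/a.png

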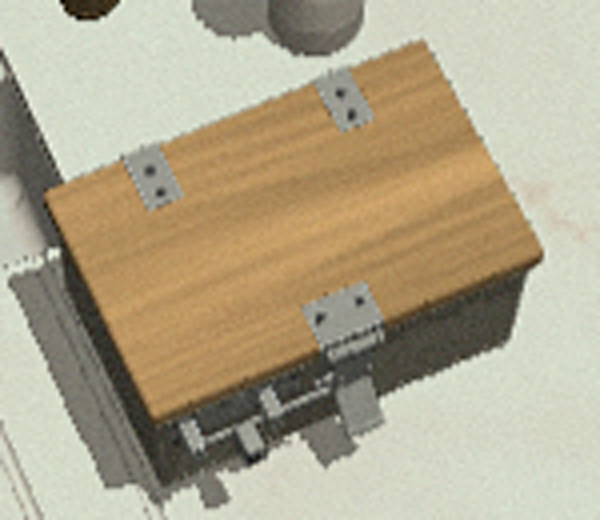

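View pics/b.png

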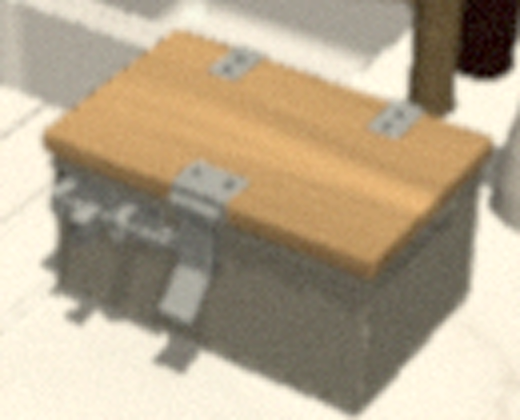

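```bash
cat > h.py <<'E'
from plant import *
import numpy as np, cv2
from scipy.spatial.transform import Rotation as R
from scipy.optimize import least_squares
def proj(P,m):
    E=np.array(m["extrinsics"]);q=(np.atleast_2d(P)-E[:3,3])@E[:3,:3]
    f=240/np.tan(np.radians(m["vfov"])/2)
    return q[:,:2]/q[:,2:]*f+[m["cx"],m["cy"]]
def bw(P,p):  # box->world
    return R.from_euler('z',p[2]).apply(np.atleast_2d(P))+[p[0],p[1],0]
def st():
    s=sense();M=R.from_rotvec(s["tcp_rot"]).as_matrix()
    print("t",round(s["t"],2),"tcp",s["tcp_pos"].round(4),"F",s["ft_force"].round(1),"w",round(s["grip_width"],3),"\n",M.round(3),"\nq",s["joint_pos"].round(3))
    return s,M
E
python3 - <<'E'
from h import *
st()
T=np.array([[276.5,174.3],[370.8,135],[400.8,189],[303.4,228.6]]);S=np.array([[338.8,192.5],[418,221.3],[387.5,251.3],[306.3,218.8]])
mt,ms=camera_model("top"),camera_model("scene")
def pts(v):
    b,w=v[3],v[4];return bw([[b,w,.151],[b,-w,.151],[-.091,-w,.151],[-.091,w,.151]],v)
r=least_squares(lambda v:np.r_[(proj(pts(v),mt)-T).ravel(),(proj(pts(v),ms)-S).ravel()],[.55,0,0,.085,.135])
print(r.x,np.degrees(r.x[2]),r.fun.round(1))
p=r.x[:3]
for n,P in dict(tab=[-.117,.081,.104],pad=[-.109,0,.071],piv=[-.096,0,.142],hinge=[.083,0,.132]).items(): print(n,bw(P,p).round(4))
print(proj(bw([[-.117,.081,.104],[-.109,0,.071]],p),mt),proj(bw([[-.117,.081,.104],[-.109,0,.071]],p),ms))
E
```

```text
t 0.1 tcp [0.2272 0.473  0.2082] F [-0.1  1.4  0.2] w 0.996 
 [[ 0.433 -0.001 -0.901]
 [ 0.901 -0.001  0.433]
 [-0.001 -1.     0.   ]] 
q [ 0.9    0.313  1.498 -0.     1.331 -0.223]
[ 0.68949215 -0.08902187  0.01161649  0.08321376  0.13880237] 0.6655758370603022 [ 0.6 -0.8  0.8  0.8  0.5 -0.7  0.4  0.5 -0.1 -0.4 -0.4 -1.5 -0.1 -0.9
 -0.9 -0.9]
tab [[ 0.5716 -0.0094  0.104 ]]
pad [[ 0.5805 -0.0903  0.071 ]]
piv [[ 0.5935 -0.0901  0.142 ]]
hinge [[ 0.7725 -0.0881  0.132 ]]
[[328.62581146 235.90094147]
 [354.66401445 226.36704786]] [[316.39621894 241.6290955 ]
 [340.95900834 258.81406691]]
```

Box fit is consistent: depth 0.083, half width 0.139, residuals under 1 px except one at 1.5. It stands at (0.689, -0.089) with 0.7° yaw. The tab and paddle reproject onto their pixels. The moves give no tilt command, so next I turn the jaws to y and extend to full reach in free space to see if the tool leans there.

Emit:
{"fn": "apply_moves", "kwargs": {
  "increments": [
    {"fingers": 0, "offset": [0, -1, 0], "yaw": -1},
    {"fingers": 0, "offset": [0, -1, 0], "yaw": -1},
    {"fingers": 0, "offset": [0, -1, 0], "yaw": -1},
    {"fingers": 0, "offset": [0, -0.5, 0], "yaw": -1},
    {"fingers": 0, "offset": [-0.8, 0, 0], "yaw": -1},
    {"fingers": 0, "offset": [-0.8, 0, 0], "yaw": -1},
    {"fingers": 0, "offset": [0, 0, -1], "yaw": -0.25},
    {"fingers": 0, "offset": [0, 0, -1], "yaw": 0}
  ]
}}

```text
t: 1.1
tcp_pos: [0.3175, 0.3915, 0.3841]
tcp_rot: [-1.214, -1.202, 1.201]
ft_force: [-0.5, 0.7, 0.0]
grip_width: 0.116
```

Emit:
{"fn": "apply_moves", "kwargs": {
  "increments": [
    {"fingers": 0, "offset": [0, 0, -1], "yaw": 0},
    {"fingers": 0, "offset": [0, 0, -1], "yaw": 0},
    {"fingers": 0, "offset": [0, 0, -1], "yaw": 0},
    {"fingers": 0, "offset": [0, 0, -1], "yaw": 0},
    {"fingers": 0, "offset": [0, 0, -1], "yaw": 0},
    {"fingers": 0, "offset": [0, 0, -1], "yaw": 0},
    {"fingers": 0, "offset": [0, 0, -1], "yaw": 0}
  ]
}}

```text
t: 1.98
tcp_pos: [0.6272, 0.3652, 0.3504]
tcp_rot: [-1.217, -1.217, 1.185]
ft_force: [-0.1, -0.7, -0.3]
grip_width: 0.001
```

```bash
python3 -c "
from h import *
st()"
```

```text
t 1.98 tcp [0.6272 0.3652 0.3504] F [-0.1 -0.7 -0.3] w 0.001 
 [[ 0.012  0.015 -1.   ]
 [ 1.     0.011  0.012]
 [ 0.011 -1.    -0.015]] 
q [ 0.364  0.892  0.192  0.006  2.04  -1.192]
```

Emit:
{"fn": "apply_moves", "kwargs": {
  "increments": [
    {"fingers": 0, "offset": [0, 0, -1], "yaw": 0},
    {"fingers": 0, "offset": [0, -1, -1], "yaw": 0},
    {"fingers": 0, "offset": [0, -1, -1], "yaw": 0},
    {"fingers": 0, "offset": [0, -1, -1], "yaw": 0}
  ]
}}

```text
t: 2.48
tcp_pos: [0.6643, 0.2925, 0.4049]
tcp_rot: [-1.257, -1.319, 1.094]
ft_force: [0.3, 0.1, 0.9]
grip_width: 0.007
```

```bash
python3 -c "
from h import *
st()"
```

```text
t 2.48 tcp [0.6643 0.2925 0.4049] F [0.3 0.1 0.9] w 0.007 
 [[ 0.008  0.123 -0.992]
 [ 0.998  0.062  0.015]
 [ 0.063 -0.991 -0.122]] 
q [ 0.242  0.82   0.187  0.034  2.    -1.301]
```

The tool leans at the reach limit (7° so far), along the radial direction. I move over to y ≈ -0.1, where the radial direction cancels the side lean, and then push gently along the arm to build up the rest.

Emit:
{"fn": "apply_moves", "kwargs": {
  "increments": [
    {"fingers": 0, "offset": [-1, 0, 0], "yaw": 0},
    {"fingers": 0, "offset": [-1, 0, 0], "yaw": 0},
    {"fingers": 0, "offset": [-1, 0, 0], "yaw": 0},
    {"fingers": 0, "offset": [-1, 0, -0.1], "yaw": 0},
    {"fingers": 0, "offset": [-1, 0, -0.1], "yaw": 0},
    {"fingers": 0, "offset": [-1, 0, -0.1], "yaw": 0},
    {"fingers": 0, "offset": [-1, 0, 0], "yaw": 0},
    {"fingers": 0, "offset": [-0.5, 0, 0], "yaw": 0}
  ]
}}

```text
t: 3.48
tcp_pos: [0.6761, -0.0834, 0.3816]
tcp_rot: [-1.258, -1.315, 1.095]
ft_force: [0.9, -0.1, 0.3]
grip_width: 0.004
```

Emit:
{"fn": "apply_moves", "kwargs": {
  "increments": [
    {"fingers": 0, "offset": [0, -0.7, -0.7], "yaw": 0},
    {"fingers": 0, "offset": [0, -0.7, -0.7], "yaw": 0},
    {"fingers": 0, "offset": [0, -0.7, -0.7], "yaw": 0},
    {"fingers": 0, "offset": [0, -0.7, -0.7], "yaw": 0}
  ]
}}

```text
t: 3.98
tcp_pos: [0.6981, -0.0775, 0.4552]
tcp_rot: [-1.312, -1.363, 1.063]
ft_force: [0.0, 0.7, 0.5]
grip_width: 0.005
```

```bash
python3 -c "
from h import *
st()"
```

```text
t 3.98 tcp [ 0.6981 -0.0775  0.4552] F [0.  0.7 0.5] w 0.005 
 [[ 0.008  0.189 -0.982]
 [ 0.998  0.053  0.018]
 [ 0.056 -0.98  -0.189]] 
q [-0.321  0.748  0.186  0.124  2.039 -1.814]
```

Emit:
{"fn": "apply_moves", "kwargs": {
  "increments": [
    {"fingers": 0, "offset": [0, -0.5, -0.8], "yaw": 0},
    {"fingers": 0, "offset": [0, -0.5, -0.8], "yaw": 0},
    {"fingers": 0, "offset": [0, -0.5, -0.8], "yaw": 0},
    {"fingers": 0, "offset": [0, -0.5, -0.8], "yaw": 0},
    {"fingers": 0, "offset": [0, -0.5, -0.8], "yaw": 0},
    {"fingers": 0, "offset": [0, -0.5, -0.8], "yaw": 0}
  ]
}}

```text
t: 4.72
tcp_pos: [0.7118, -0.0663, 0.4953]
tcp_rot: [-1.421, -1.454, 0.986]
ft_force: [0.3, 0.1, 0.5]
grip_width: 0.006
```

```bash
python3 -c "
from h import *
st()"
```

```text
t 4.72 tcp [ 0.7118 -0.0663  0.4953] F [0.3 0.1 0.5] w 0.006 
 [[ 0.011  0.325 -0.946]
 [ 0.999  0.041  0.026]
 [ 0.048 -0.945 -0.324]] 
q [-0.311  0.7    0.187  0.15   1.947 -1.786]
```

Emit:
{"fn": "apply_moves", "kwargs": {
  "increments": [
    {"fingers": 0, "offset": [-0.5, -0.5, -0.8], "yaw": 0},
    {"fingers": 0, "offset": [-0.5, -0.5, -0.8], "yaw": 0},
    {"fingers": 0, "offset": [-0.5, -0.5, -0.8], "yaw": 0},
    {"fingers": 0, "offset": [-0.5, -0.5, -0.8], "yaw": 0},
    {"fingers": 0, "offset": [-0.3, -0.5, -0.8], "yaw": 0},
    {"fingers": 0, "offset": [-0.3, -0.5, -0.8], "yaw": 0}
  ]
}}

```text
t: 5.48
tcp_pos: [0.6982, -0.1662, 0.546]
tcp_rot: [-1.549, -1.544, 0.904]
ft_force: [-1.1, 0.2, 0.2]
grip_width: 0.003
```

```bash
python3 -c "
from h import *
st()"
```

```text
t 5.47 tcp [ 0.6982 -0.1662  0.546 ] F [-1.1  0.2  0.2] w 0.003 
 [[ 0.02   0.464 -0.885]
 [ 0.999  0.015  0.031]
 [ 0.028 -0.886 -0.464]] 
q [-0.488  0.643  0.187  0.245  1.876 -1.906]
```

Emit:
{"fn": "apply_moves", "kwargs": {
  "increments": [
    {"fingers": 0, "offset": [0, -0.5, -0.8], "yaw": 0},
    {"fingers": 0, "offset": [0, -0.5, -0.8], "yaw": 0},
    {"fingers": 0, "offset": [0, 0, 1], "yaw": 0},
    {"fingers": 0, "offset": [0, 0, 1], "yaw": 0}
  ]
}}

```text
t: 5.98
tcp_pos: [0.6371, -0.1531, 0.5402]
tcp_rot: [-1.587, -1.574, 0.879]
ft_force: [0.4, -0.9, 0.8]
grip_width: 0.006
```

```bash
python3 -c "
from h import *
st()"
```

```text
t 5.97 tcp [ 0.6371 -0.1531  0.5402] F [ 0.4 -0.9  0.8] w 0.006 
 [[ 0.021  0.506 -0.862]
 [ 1.     0.008  0.029]
 [ 0.021 -0.862 -0.506]] 
q [-0.529  0.331  0.721  0.266  1.623 -1.995]
```

Emit:
{"fn": "apply_moves", "kwargs": {
  "increments": [
    {"fingers": 0, "offset": [0.3, 0, 0.95], "yaw": -0.54},
    {"fingers": 0, "offset": [0.35, 0, 0.95], "yaw": 0},
    {"fingers": 0, "offset": [0.35, 0, 0.95], "yaw": 0},
    {"fingers": 0, "offset": [0.35, 0, 0.95], "yaw": 0},
    {"fingers": 0, "offset": [0.35, 0, 0.95], "yaw": 0},
    {"fingers": 0, "offset": [0.35, 0, 0.95], "yaw": 0}
  ]
}}

```text
t: 6.72
tcp_pos: [0.3896, -0.0505, 0.3968]
tcp_rot: [-1.579, -1.6, 0.914]
ft_force: [-0.3, -0.3, 0.7]
grip_width: 0.006
```

Emit:
{"fn": "apply_moves", "kwargs": {
  "increments": [
    {"fingers": 0, "offset": [0, 0.9, 0], "yaw": 0},
    {"fingers": 0, "offset": [0, 0.9, 0], "yaw": 0},
    {"fingers": 0, "offset": [0, 0.9, 0], "yaw": 0},
    {"fingers": 0, "offset": [0, 0.9, 0], "yaw": 0},
    {"fingers": 0, "offset": [0, 0.9, 0], "yaw": 0},
    {"fingers": 0, "offset": [0, 0, 0], "yaw": 0}
  ]
}}

```text
t: 7.48
tcp_pos: [0.504, -0.049, 0.201]
tcp_rot: [-1.573, -1.597, 0.915]
ft_force: [0.0, -0.2, 1.1]
grip_width: 0.006
```

```bash
cat >> h.py <<'E'
P0=[.68949,-.08902,.01162]
def to(target):  # shift in tool axes, units of 0.05
    s,M=st(); print("to",np.round(M.T@(np.array(target)-s["tcp_pos"])/.05,3))
E
python3 - <<'E'
from h import *
to([.569,-.046,.095])
m=camera_model("wrist");im=get_image("wrist")[:,:,::-1].copy()
q=proj(bw([[-.117,.081,.104],[-.109,0,.071],[-.126,.074,.117],[-.126,.074,.091],[-.126,.088,.117],[-.091,.135,.151],[-.091,-.135,.151]],P0),m);print(q.round(0))
for u in q: cv2.circle(im,tuple(int(i) for i in u),2,(0,0,255),-1)
cv2.imwrite("pics/w1.png",cv2.convertScaleAbs(im,alpha=1.5))
E
```

```text
t 7.47 tcp [ 0.504 -0.049  0.201] F [ 0.  -0.2  1.1] w 0.006 
 [[-0.012  0.501 -0.865]
 [ 1.     0.011 -0.008]
 [ 0.005 -0.865 -0.501]] 
q [-0.463  0.007  1.987  0.367  0.708 -2.271]
to [ 0.034  2.486 -0.064]
[[367. 241.]
 [271. 221.]
 [360. 244.]
 [358. 222.]
 [379. 244.]
 [440. 308.]
 [ 87. 309.]]
```

View pics/w1.png

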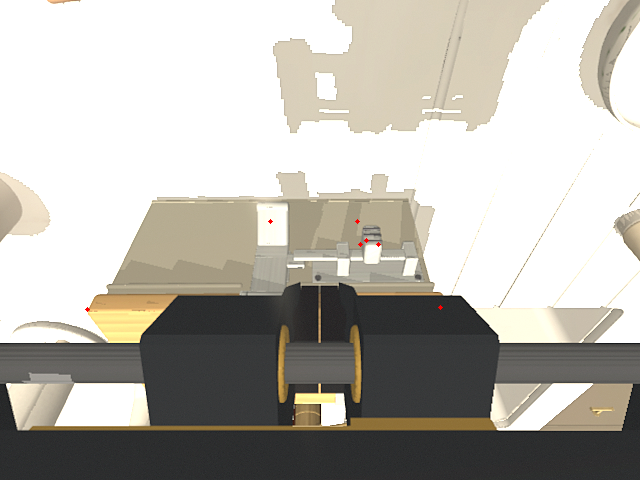

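The wrist view shows the paddle at (272,225) and the ribbed thumb block at about x 362–382, y 226–245, both within about 3 px of prediction. I go in beside the block.

Emit:
{"fn": "apply_moves", "kwargs": {
  "increments": [
    {"fingers": 0, "offset": [0, 0.8, -0.06], "yaw": 0},
    {"fingers": 0, "offset": [0, 0.8, 0], "yaw": 0},
    {"fingers": 0, "offset": [0, 0.6, 0], "yaw": 0},
    {"fingers": 0, "offset": [0, 0.29, 0], "yaw": 0},
    {"fingers": 0, "offset": [0, 0, 0], "yaw": 0}
  ]
}}

```text
t: 8.15
tcp_pos: [0.5701, -0.0494, 0.098]
tcp_rot: [-1.579, -1.598, 0.913]
ft_force: [0.1, 0.1, 0.5]
grip_width: 0.004
```

Emit:
{"fn": "apply_moves", "kwargs": {
  "increments": [
    {"fingers": 0, "offset": [0.15, 0, 0], "yaw": 0},
    {"fingers": 0, "offset": [0.15, 0, 0], "yaw": 0},
    {"fingers": 0, "offset": [0.1, 0, 0], "yaw": 0},
    {"fingers": 0, "offset": [0.1, 0, 0], "yaw": 0},
    {"fingers": 0, "offset": [0.1, 0, 0], "yaw": 0}
  ]
}}

```text
t: 8.78
tcp_pos: [0.5695, -0.019, 0.097]
tcp_rot: [-1.578, -1.597, 0.913]
ft_force: [-0.0, 0.6, 0.2]
grip_width: -0.004
```

Emit:
{"fn": "apply_moves", "kwargs": {
  "increments": [
    {"fingers": 0, "offset": [0.1, 0, 0], "yaw": 0},
    {"fingers": 0, "offset": [0.1, 0, 0], "yaw": 0}
  ]
}}

```text
t: 9.02
tcp_pos: [0.5694, -0.009, 0.0969]
tcp_rot: [-1.578, -1.597, 0.913]
ft_force: [-0.4, 0.0, -0.2]
grip_width: 0.004
```

```bash
python3 - <<'E'
from h import *
st()
im=get_image("wrist")[:,:,::-1]
cv2.imwrite("pics/w2.png",cv2.resize(cv2.convertScaleAbs(im[150:400,180:500],alpha=1.2),None,fx=2,fy=2))
E
```

```text
t 9.03 tcp [ 0.5694 -0.009   0.0969] F [-0.4  0.  -0.2] w 0.004 
 [[-0.01   0.504 -0.863]
 [ 1.     0.008 -0.007]
 [ 0.003 -0.863 -0.504]] 
q [-0.3    0.305  1.956  0.41   0.404 -2.22 ]
```

View pics/w2.png

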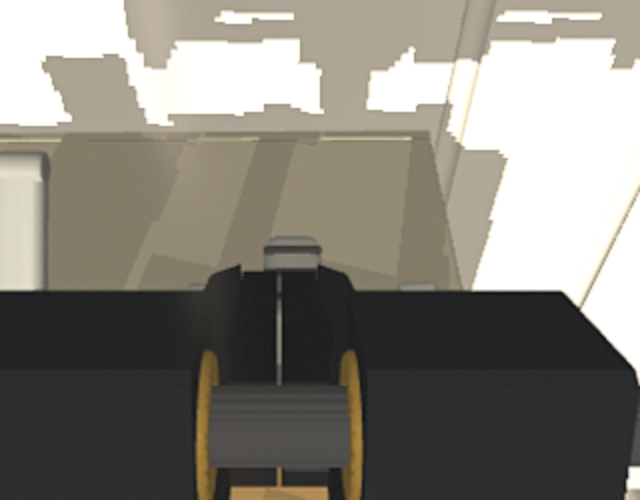

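The fingers are level with the block in y (it shows at crop pixel (292,253)) with no contact force, so they passed in front of it. I check the predictions against this view for a depth error.

```bash
python3 - <<'E'
from h import *
m=camera_model("wrist")
B=dict(tl=[-.126,.074,.091],tr=[-.126,.088,.091],bl=[-.126,.074,.117],in_l=[-.104,.074,.091],corner=[-.085,.135,0],pad_low_r=[-.121,.014,.058],padtop=[-.097,.014,.084],TCP=None)
s=sense()
for k,b in B.items():
    w=s["tcp_pos"] if b is None else bw(b,P0)[0]
    u=proj(w,m)[0]; print(k,w.round(3),u.round(0),((u-[180,150])*2).round(0))
print(m["extrinsics"].round(3))
E
```

```text
tl [ 0.563 -0.016  0.091] [304. 263.] [247. 226.]
tr [ 0.562 -0.002  0.091] [332. 263.] [304. 226.]
bl [ 0.563 -0.016  0.117] [302. 307.] [244. 313.]
in_l [ 0.585 -0.016  0.091] [305. 290.] [250. 281.]
corner [0.603 0.045 0.   ] [391. 208.] [421. 116.]
pad_low_r [ 0.568 -0.076  0.058] [199. 226.] [ 39. 151.]
padtop [ 0.592 -0.076  0.084] [199. 288.] [ 38. 277.]
TCP [ 0.569 -0.009  0.097] [320. 281.] [279. 262.]
[[-0.01   0.704  0.71   0.423]
 [ 1.     0.005  0.01  -0.011]
 [ 0.003  0.71  -0.704  0.215]
 [ 0.     0.     0.     1.   ]]
```

Predicted against seen: the box is about 3 mm farther in x and 2 mm more in +y than my fit. I pinch the block instead, a little deeper; the finger opening will confirm the hold.

Emit:
{"fn": "apply_moves", "kwargs": {
  "increments": [
    {"fingers": 0.45, "offset": [0, -0.5, 0], "yaw": 0},
    {"fingers": 0.45, "offset": [0.06, -0.3, -0.1], "yaw": 0},
    {"fingers": 0.45, "offset": [0, 0, 0], "yaw": 0},
    {"fingers": 0.45, "offset": [0, 0, 0], "yaw": 0},
    {"fingers": 0.45, "offset": [0, 0.5, 0], "yaw": 0},
    {"fingers": 0.45, "offset": [0, 0.35, 0], "yaw": 0},
    {"fingers": 0.45, "offset": [0, 0, 0], "yaw": 0}
  ]
}}

```text
t: 9.95
tcp_pos: [0.5744, -0.0061, 0.0955]
tcp_rot: [-1.575, -1.595, 0.915]
ft_force: [0.9, -0.7, 0.4]
grip_width: 0.451
```

Emit:
{"fn": "apply_moves", "kwargs": {
  "increments": [
    {"fingers": 0.1, "offset": [0, 0, 0], "yaw": 0},
    {"fingers": 0, "offset": [0, 0, 0], "yaw": 0},
    {"fingers": 0, "offset": [0, 0, 0], "yaw": 0},
    {"fingers": 0, "offset": [0, 0, 0], "yaw": 0},
    {"fingers": 0, "offset": [0, 0, 0], "yaw": 0}
  ]
}}

```text
t: 10.58
tcp_pos: [0.575, -0.0063, 0.0975]
tcp_rot: [-1.578, -1.597, 0.913]
ft_force: [-0.7, 0.3, -0.6]
grip_width: 0.006
```

```bash
python3 - <<'E'
from h import *
a=get_image("wrist")[190:340,230:430,::-1];b=get_image("scene")[180:280,290:420,::-1];c=get_image("top")[150:270,290:400,::-1]
b=cv2.resize(b,(390,300),interpolation=2);c=cv2.resize(c,(327,300)[:2],interpolation=2)
a=cv2.resize(a,(400,300))
cv2.imwrite("pics/w3.png",cv2.convertScaleAbs(np.vstack([np.hstack([a,b]),np.hstack([c,np.zeros((300,463,3),np.uint8)])]),alpha=1.3))
E
```

```text
(no output)
```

View pics/w3.png

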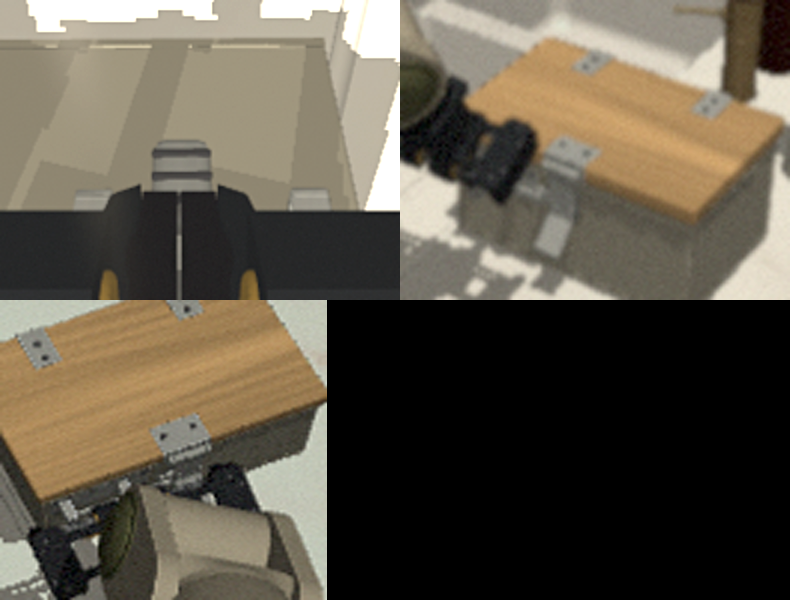

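The ribbed face (crop, about (182,165)) is still beyond the fingertips, which closed in front of it. I feel for the face by moving in +x in small steps with the fingers shut.

Emit:
{"fn": "apply_moves", "kwargs": {
  "increments": [
    {"fingers": 0, "offset": [0, 0.02, -0.035], "yaw": 0},
    {"fingers": 0, "offset": [0, 0.02, -0.035], "yaw": 0}
  ]
}}

```text
t: 10.98
tcp_pos: [0.5792, -0.0062, 0.0974]
tcp_rot: [-1.578, -1.597, 0.913]
ft_force: [-0.8, -1.3, 0.5]
grip_width: 0.005
```

Emit:
{"fn": "apply_moves", "kwargs": {
  "increments": [
    {"fingers": 0, "offset": [0, 0.02, -0.035], "yaw": 0},
    {"fingers": 0, "offset": [0, 0, 0], "yaw": 0}
  ]
}}

```text
t: 11.22
tcp_pos: [0.5811, -0.0062, 0.0974]
tcp_rot: [-1.578, -1.597, 0.913]
ft_force: [0.5, -1.4, -0.7]
grip_width: 0.009
```

Emit:
{"fn": "apply_moves", "kwargs": {
  "increments": [
    {"fingers": 0, "offset": [0, 0.02, -0.035], "yaw": 0},
    {"fingers": 0, "offset": [0, 0, 0], "yaw": 0}
  ]
}}

```text
t: 11.48
tcp_pos: [0.5831, -0.0062, 0.0974]
tcp_rot: [-1.578, -1.597, 0.913]
ft_force: [-0.4, 0.3, -0.9]
grip_width: 0.006
```

Emit:
{"fn": "apply_moves", "kwargs": {
  "increments": [
    {"fingers": 0, "offset": [0, 0.02, -0.035], "yaw": 0},
    {"fingers": 0, "offset": [0, 0.02, -0.035], "yaw": 0}
  ]
}}

```text
t: 11.72
tcp_pos: [0.5872, -0.0061, 0.0975]
tcp_rot: [-1.578, -1.597, 0.913]
ft_force: [-0.2, -0.6, 0.2]
grip_width: 0.005
```

Emit:
{"fn": "apply_moves", "kwargs": {
  "increments": [
    {"fingers": 0, "offset": [0, 0.02, -0.035], "yaw": 0},
    {"fingers": 0, "offset": [0, 0, 0], "yaw": 0}
  ]
}}

```text
t: 11.98
tcp_pos: [0.5892, -0.0061, 0.0975]
tcp_rot: [-1.578, -1.597, 0.913]
ft_force: [-0.6, -0.1, 0.0]
grip_width: 0.007
```

```bash
python3 - <<'E'
from h import *
st();m=camera_model("wrist")
a=get_image("wrist")[:,:,::-1];cv2.imwrite("pics/w4full.png",a)
cv2.imwrite("pics/w4.png",cv2.resize(cv2.convertScaleAbs(a[180:340,180:440],alpha=1.1),None,fx=3,fy=3,interpolation=2))
for k,b in dict(tl=[-.126,.074,.091],tr=[-.126,.088,.091],bl=[-.126,.074,.117],corner=[-.085,.135,0],pl=[-.121,.014,.058]).items():
    print(k,((proj(bw(b,P0),m)[0]-180)*3).round(0))
E
```

```text
t 11.97 tcp [ 0.5892 -0.0061  0.0975] F [-0.6 -0.1  0. ] w 0.007 
 [[-0.01   0.504 -0.863]
 [ 1.     0.008 -0.007]
 [ 0.003 -0.863 -0.505]] 
q [-0.28   0.341  1.901  0.373  0.416 -2.165]
tl [353. 159.]
tr [444. 159.]
bl [346. 291.]
corner [634.  17.]
pl [20. 51.]
```

View pics/w4.png

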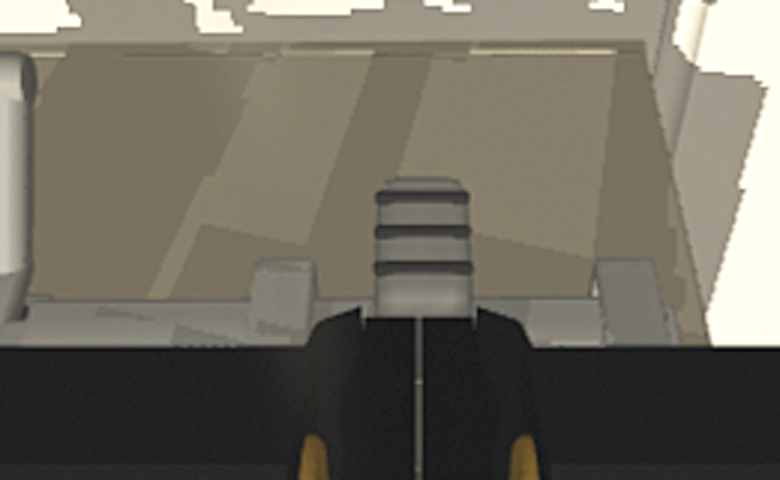

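Predicted and seen block positions agree within 3 mm, yet the reported TCP is well inside it with no contact, so the fingertip itself must be off. A light touch on bare worktop will show where it really is.

Emit:
{"fn": "apply_moves", "kwargs": {
  "increments": [
    {"fingers": 0, "offset": [0, -0.6, 0], "yaw": 0},
    {"fingers": 0, "offset": [0, 0, 0.9], "yaw": 0},
    {"fingers": 0, "offset": [0, 0, 0.9], "yaw": 0},
    {"fingers": 0, "offset": [0, 0.6, 0], "yaw": 0},
    {"fingers": 0, "offset": [0, 0.5, 0], "yaw": 0},
    {"fingers": 0, "offset": [0, 0.1, 0], "yaw": 0},
    {"fingers": 0, "offset": [0, 0.1, 0], "yaw": 0},
    {"fingers": 0, "offset": [0, 0, 0], "yaw": 0}
  ]
}}

```text
t: 13.02
tcp_pos: [0.5291, -0.0065, 0.0223]
tcp_rot: [-1.579, -1.598, 0.913]
ft_force: [0.5, -0.0, -0.8]
grip_width: 0.008
```

Emit:
{"fn": "apply_moves", "kwargs": {
  "increments": [
    {"fingers": 0, "offset": [0, 0.08, 0], "yaw": 0},
    {"fingers": 0, "offset": [0, 0, 0], "yaw": 0}
  ]
}}

```text
t: 13.28
tcp_pos: [0.5311, -0.0065, 0.0185]
tcp_rot: [-1.578, -1.597, 0.913]
ft_force: [0.4, 0.3, 0.3]
grip_width: 0.009
```

Emit:
{"fn": "apply_moves", "kwargs": {
  "increments": [
    {"fingers": 0, "offset": [0, 0.08, 0], "yaw": 0},
    {"fingers": 0, "offset": [0, 0, 0], "yaw": 0}
  ]
}}

```text
t: 13.52
tcp_pos: [0.5331, -0.0064, 0.0147]
tcp_rot: [-1.578, -1.597, 0.913]
ft_force: [-0.2, 0.1, 0.1]
grip_width: 0.006
```

Emit:
{"fn": "apply_moves", "kwargs": {
  "increments": [
    {"fingers": 0, "offset": [0, 0.08, 0], "yaw": 0},
    {"fingers": 0, "offset": [0, 0.08, 0], "yaw": 0}
  ]
}}

```text
t: 13.78
tcp_pos: [0.5376, -0.0062, 0.0085]
tcp_rot: [-1.578, -1.596, 0.914]
ft_force: [0.4, -0.2, 0.3]
grip_width: 0.005
```

Emit:
{"fn": "apply_moves", "kwargs": {
  "increments": [
    {"fingers": 0, "offset": [0, 0.08, 0], "yaw": 0},
    {"fingers": 0, "offset": [0, 0, 0], "yaw": 0}
  ]
}}

```text
t: 14.02
tcp_pos: [0.54, -0.0058, 0.0059]
tcp_rot: [-1.577, -1.595, 0.916]
ft_force: [0.2, 0.8, -0.5]
grip_width: 0.003
```

```bash
python3 - <<'E'
from h import *
s,M=st();print(s["torque"])
for n in("scene","top"):
    print(n,proj(s["tcp_pos"],camera_model(n)).round(1))
    cv2.imwrite(f"pics/{n}5.png",get_image(n)[:,:,::-1])
E
```

```text
t 14.03 tcp [ 0.54   -0.0058  0.0059] F [ 0.2  0.8 -0.5] w 0.003 
 [[-0.01   0.502 -0.865]
 [ 1.     0.007 -0.007]
 [ 0.003 -0.865 -0.502]] 
q [-0.314  0.451  2.091  1.036  0.189 -2.88 ]
[-0.01152571  0.24342256 -0.00948241]
scene [[310.1 272.6]]
top [[331.7 259.6]]
```

Joint 6 is at its limit here, so I back off at once, and look from outside at the tips' clearance in the pictures just saved.

Emit:
{"fn": "apply_moves", "kwargs": {
  "increments": [
    {"fingers": 0, "offset": [0, -0.6, 0], "yaw": 0},
    {"fingers": 0, "offset": [0, -0.6, 0], "yaw": 0},
    {"fingers": 0, "offset": [0, -0.6, 0], "yaw": 0}
  ]
}}

```text
t: 14.5
tcp_pos: [0.494, -0.0066, 0.0847]
tcp_rot: [-1.577, -1.594, 0.916]
ft_force: [0.9, 0.0, -0.4]
grip_width: 0.0
```

```bash
python3 - <<'E'
from h import *
st()
b=cv2.imread("pics/scene5.png")[190:315,235:400];c=cv2.imread("pics/top5.png")[150:300,265:400]
b=cv2.resize(b,(430,326),interpolation=2);c=cv2.resize(c,(360,400),interpolation=2)
o=np.zeros((400,790,3),np.uint8);o[:326,:430]=b;o[:,430:]=c
cv2.imwrite("pics/m5.png",cv2.convertScaleAbs(o,alpha=1.6))
E
```

```text
t 14.5 tcp [ 0.494  -0.0066  0.0847] F [ 0.9  0.  -0.4] w 0.0 
 [[-0.009  0.502 -0.865]
 [ 1.     0.007 -0.007]
 [ 0.002 -0.865 -0.502]] 
q [-0.358  0.184  2.168  0.569  0.344 -2.433]
```

View pics/m5.png

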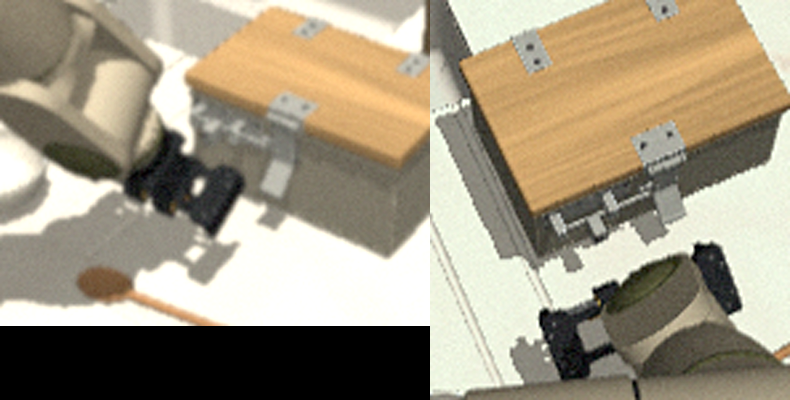

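Emit:
{"fn": "apply_moves", "kwargs": {
  "increments": [
    {"fingers": 0.6, "offset": [0, 0, 0], "yaw": 0},
    {"fingers": 0.6, "offset": [0, 0, 0], "yaw": 0},
    {"fingers": 0.6, "offset": [0, 0, 0], "yaw": 0}
  ]
}}

```text
t: 14.88
tcp_pos: [0.4947, -0.0065, 0.083]
tcp_rot: [-1.576, -1.594, 0.916]
ft_force: [1.0, 0.1, -0.6]
grip_width: 0.321
```

```bash
python3 - <<'E'
from h import *
s,M=st();m=camera_model("wrist");a=get_image("wrist")[:,:,::-1].copy()
w=s["grip_width"]*.044
for d in (0,-.019,-.03):
    for sg in(-1,1):
        u=proj(s["tcp_pos"]+M@np.array([sg*w,d,0]),m)[0];print(d,sg,u.round(0))
        cv2.circle(a,tuple(int(i) for i in u),1,(0,0,255),-1)
cv2.imwrite("pics/w6.png",cv2.resize(cv2.convertScaleAbs(a[130:400,160:500],alpha=1.3),None,fx=2.2,fy=2.2))
E
```

```text
t 14.88 tcp [ 0.4947 -0.0065  0.083 ] F [ 1.   0.1 -0.6] w 0.321 
 [[-0.01   0.501 -0.865]
 [ 1.     0.008 -0.007]
 [ 0.003 -0.865 -0.501]] 
q [-0.357  0.19   2.167  0.575  0.342 -2.438]
0 -1 [291. 281.]
0 1 [348. 281.]
-0.019 -1 [288. 296.]
-0.019 1 [351. 296.]
-0.03 -1 [286. 306.]
-0.03 1 [353. 306.]
```

View pics/w6.png

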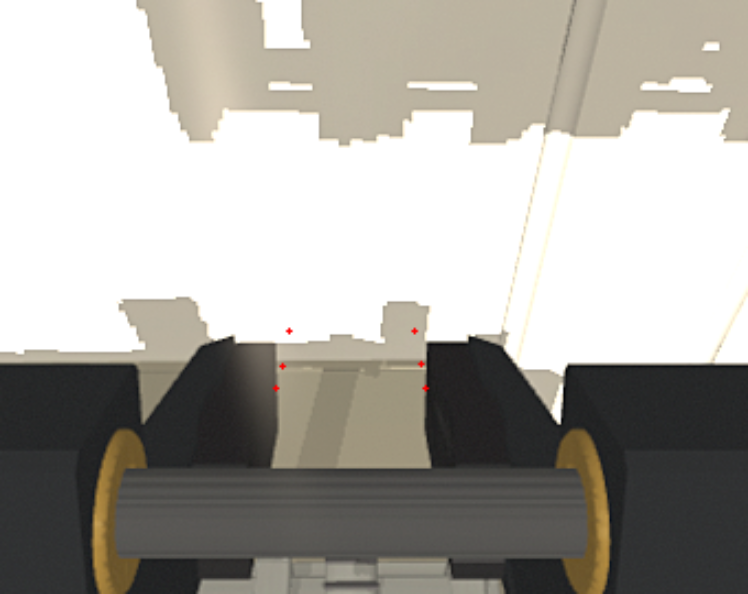

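Key finding: with the jaws 28 mm open, the tips in the picture (crop (277,343) and (427,343)) are 68 px apart, which puts them about 31 mm behind the reported TCP along the fingers. That explains every miss. I correct for it and pinch the block again.

Emit:
{"fn": "apply_moves", "kwargs": {
  "increments": [
    {"fingers": 0.45, "offset": [0, 0, -0.8], "yaw": 0},
    {"fingers": 0.45, "offset": [0, 0, -0.69], "yaw": 0},
    {"fingers": 0.45, "offset": [0, 0, 0], "yaw": 0},
    {"fingers": 0.45, "offset": [0, 0.5, 0], "yaw": 0},
    {"fingers": 0.45, "offset": [0, 0.3, 0], "yaw": 0},
    {"fingers": 0.45, "offset": [0, 0.25, 0], "yaw": 0},
    {"fingers": 0.45, "offset": [0, 0.14, 0], "yaw": 0},
    {"fingers": 0.45, "offset": [0, 0, 0], "yaw": 0}
  ]
}}

```text
t: 15.92
tcp_pos: [0.5878, -0.0052, 0.0684]
tcp_rot: [-1.574, -1.593, 0.917]
ft_force: [-2.5, -0.1, -5.3]
grip_width: 0.453
```

Emit:
{"fn": "apply_moves", "kwargs": {
  "increments": [
    {"fingers": 0.1, "offset": [0, 0, 0], "yaw": 0},
    {"fingers": 0, "offset": [0, 0, 0], "yaw": 0},
    {"fingers": 0, "offset": [0, 0, 0], "yaw": 0},
    {"fingers": 0, "offset": [0, 0, 0], "yaw": 0}
  ]
}}

```text
t: 16.42
tcp_pos: [0.5876, -0.0052, 0.069]
tcp_rot: [-1.574, -1.593, 0.917]
ft_force: [-6.8, -1.2, -4.1]
grip_width: 0.158
```

```bash
python3 -c "
from h import *
st()"
```

```text
t 16.43 tcp [ 0.5876 -0.0052  0.069 ] F [-6.8 -1.2 -4.1] w 0.158 
 [[-0.01   0.499 -0.866]
 [ 1.     0.008 -0.007]
 [ 0.004 -0.866 -0.5  ]] 
q [-0.279  0.39   1.923  0.432  0.355 -2.229]
```

The block is gripped (13.9 mm). I slide it to the stop.

Emit:
{"fn": "apply_moves", "kwargs": {
  "increments": [
    {"fingers": 0, "offset": [0.1, 0, 0], "yaw": 0},
    {"fingers": 0, "offset": [0.1, 0, 0], "yaw": 0},
    {"fingers": 0, "offset": [0.1, 0, 0], "yaw": 0},
    {"fingers": 0, "offset": [0.08, 0, 0], "yaw": 0},
    {"fingers": 0, "offset": [0, 0, 0], "yaw": 0}
  ]
}}

```text
t: 17.05
tcp_pos: [0.5874, 0.0126, 0.069]
tcp_rot: [-1.576, -1.592, 0.917]
ft_force: [-10.3, -10.1, -3.1]
grip_width: 0.154
```

Emit:
{"fn": "apply_moves", "kwargs": {
  "increments": [
    {"fingers": 0, "offset": [0.05, 0, 0], "yaw": 0},
    {"fingers": 0, "offset": [0, 0, 0], "yaw": 0}
  ]
}}

```text
t: 17.3
tcp_pos: [0.5875, 0.0128, 0.0691]
tcp_rot: [-1.58, -1.59, 0.917]
ft_force: [-16.4, -27.4, -2.6]
grip_width: 0.153
```

The tab travelled about 20 mm and hit its stop (27 N). I release it, back out and line up with the latch paddle.

Emit:
{"fn": "apply_moves", "kwargs": {
  "increments": [
    {"fingers": 0, "offset": [-0.07, 0, 0], "yaw": 0},
    {"fingers": 0.4, "offset": [0, 0, 0], "yaw": 0},
    {"fingers": 0.6, "offset": [0, 0, 0], "yaw": 0},
    {"fingers": 0.6, "offset": [0, -0.6, 0], "yaw": 0},
    {"fingers": 0.6, "offset": [0, -0.6, 0], "yaw": 0},
    {"fingers": 0.6, "offset": [-0.7, 0, 0], "yaw": 0},
    {"fingers": 0.6, "offset": [-0.7, 0, 0], "yaw": 0},
    {"fingers": 0.6, "offset": [-0.6, 0, 0], "yaw": 0}
  ]
}}

```text
t: 18.3
tcp_pos: [0.5603, -0.0897, 0.1229]
tcp_rot: [-1.581, -1.596, 0.914]
ft_force: [0.1, -0.4, -0.6]
grip_width: 0.599
```

```bash
python3 - <<'E'
from h import *
to([.605,-.088,.033])
m=camera_model("wrist");a=get_image("wrist")[:,:,::-1]
cv2.imwrite("pics/w7.png",cv2.resize(cv2.convertScaleAbs(a[150:350,160:500],alpha=1.2),None,fx=2,fy=2))
print(((proj(bw([[-.117,.101,.104],[-.121,.014,.058],[-.121,-.014,.058]],P0),m)-[160,150])*2).round(0))
E
```

```text
t 18.3 tcp [ 0.5603 -0.0897  0.1229] F [ 0.1 -0.4 -0.6] w 0.599 
 [[-0.009  0.505 -0.863]
 [ 1.     0.005 -0.007]
 [ 0.001 -0.863 -0.505]] 
q [-0.488  0.26   1.931  0.497  0.531 -2.445]
to [0.024 2.004 0.136]
[[681. 235.]
 [360. 118.]
 [272. 118.]]
```

View pics/w7.png

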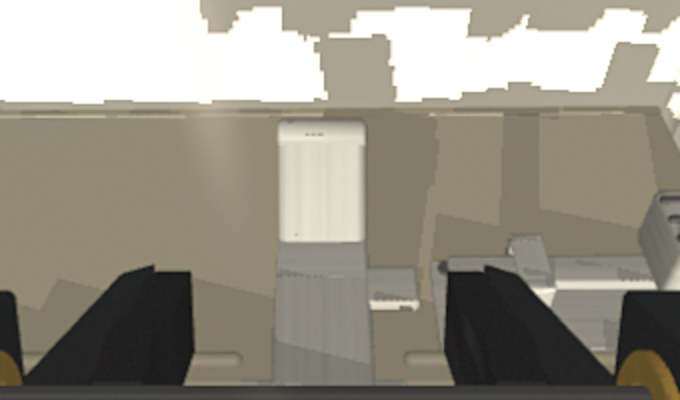

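The tongue (440,265) is clear of the latch's lug (393,285), and the paddle (322,180) sits centred between the open fingers. I go in.

Emit:
{"fn": "apply_moves", "kwargs": {
  "increments": [
    {"fingers": 0.6, "offset": [0, 0.5, 0.1], "yaw": 0},
    {"fingers": 0.6, "offset": [0, 0.5, 0], "yaw": 0},
    {"fingers": 0.6, "offset": [0, 0.3, 0], "yaw": 0},
    {"fingers": 0.6, "offset": [0, 0, 0], "yaw": 0}
  ]
}}

```text
t: 18.85
tcp_pos: [0.5881, -0.0873, 0.0626]
tcp_rot: [-1.577, -1.595, 0.915]
ft_force: [-0.4, -0.3, 0.5]
grip_width: 0.599
```

```bash
python3 -c "
from h import *
to([.605,-.088,.033])"
```

```text
t 18.85 tcp [ 0.5881 -0.0873  0.0626] F [-0.4 -0.3  0.5] w 0.599 
 [[-0.01   0.502 -0.865]
 [ 1.     0.007 -0.007]
 [ 0.003 -0.865 -0.502]] 
q [-0.454  0.418  1.903  0.605  0.41  -2.543]
to [-0.018  0.681  0.005]
```

Emit:
{"fn": "apply_moves", "kwargs": {
  "increments": [
    {"fingers": 0.6, "offset": [0, 0.35, 0], "yaw": 0},
    {"fingers": 0.6, "offset": [0, 0.3, 0], "yaw": 0},
    {"fingers": 0.6, "offset": [0, 0, 0], "yaw": 0}
  ]
}}

```text
t: 19.23
tcp_pos: [0.6043, -0.0872, 0.0343]
tcp_rot: [-1.576, -1.594, 0.916]
ft_force: [0.4, 0.3, -0.0]
grip_width: 0.599
```

Emit:
{"fn": "apply_moves", "kwargs": {
  "increments": [
    {"fingers": 0.25, "offset": [0, 0, 0], "yaw": 0},
    {"fingers": 0.1, "offset": [0, 0, 0], "yaw": 0},
    {"fingers": 0, "offset": [0, 0, 0], "yaw": 0},
    {"fingers": 0, "offset": [0, 0, 0], "yaw": 0}
  ]
}}

```text
t: 19.73
tcp_pos: [0.6045, -0.0881, 0.0352]
tcp_rot: [-1.579, -1.594, 0.915]
ft_force: [-1.4, -4.7, 0.2]
grip_width: 0.312
```

```bash
python3 -c "
from h import *
st()"
```

```text
t 19.73 tcp [ 0.6045 -0.0881  0.0352] F [-1.4 -4.7  0.2] w 0.312 
 [[-0.009  0.503 -0.864]
 [ 1.     0.006 -0.007]
 [ 0.001 -0.864 -0.503]] 
q [-0.439  0.497  1.872  0.665  0.363 -2.596]
```

Paddle gripped (27.5 mm). I work out the path: swing the latch out 0.4 rad, then carry it round the lid hinge with the latch angle kept fixed.

```bash
cat > path.py <<'E'
from h import *
piv=np.array([.5965,.142]);hin=piv+[.179,-.010];r=.0713;th0=.19
def rot(v,a): c,s=np.cos(a),np.sin(a); return np.array([c*v[0]+s*v[1],-s*v[0]+c*v[1]]) # front (-x) rises
def G(lam,phi):
    p=hin+rot(piv-hin,lam);t=th0+lam+phi
    return p+r*np.array([-np.sin(t),-np.cos(t)])
T0=np.array([.6045,.0352]);off=T0-G(0,0)
def rows(seq):
    s,M=st();c=s["tcp_pos"].copy()
    for lam,phi in seq:
        g=G(lam,phi)+off;t=np.array([g[0],-.0881,g[1]]);d=M.T@(t-c)/.05;d[0]=np.clip(d[0],-.02,.02)
        print(lam.round(3),phi.round(2),t.round(3),"[%.2f,%.2f,%.2f]"%tuple(d));c=t
E
python3 - <<'E'
from path import *
rows([(np.float64(0),np.float64(p)) for p in np.arange(.07,.43,.07)]+[(np.float64(l),np.float64(.42)) for l in np.arange(.03,1.25,.04)])
E
```

```text
t 19.73 tcp [ 0.6045 -0.0881  0.0352] F [-1.4 -4.7  0.2] w 0.312 
 [[-0.009  0.503 -0.864]
 [ 1.     0.006 -0.007]
 [ 0.001 -0.864 -0.503]] 
q [-0.439  0.497  1.872  0.665  0.363 -2.596]
0.0 0.07 [ 0.6   -0.088  0.036] [0.00,-0.07,0.07]
0.0 0.14 [ 0.595 -0.088  0.038] [0.00,-0.07,0.07]
0.0 0.21 [ 0.59  -0.088  0.04 ] [0.00,-0.08,0.06]
0.0 0.28 [ 0.586 -0.088  0.042] [0.00,-0.08,0.06]
0.0 0.35 [ 0.581 -0.088  0.044] [0.00,-0.09,0.05]
0.0 0.42 [ 0.577 -0.088  0.047] [0.00,-0.09,0.05]
0.03 0.42 [ 0.576 -0.088  0.053] [0.00,-0.13,-0.04]
0.07 0.42 [ 0.574 -0.088  0.062] [0.00,-0.17,-0.06]
0.11 0.42 [ 0.573 -0.088  0.071] [0.00,-0.17,-0.07]
0.15 0.42 [ 0.572 -0.088  0.08 ] [0.00,-0.16,-0.08]
0.19 0.42 [ 0.572 -0.088  0.089] [0.00,-0.16,-0.08]
0.23 0.42 [ 0.572 -0.088  0.098] [0.00,-0.16,-0.09]
0.27 0.42 [ 0.572 -0.088  0.107] [0.00,-0.15,-0.10]
0.31 0.42 [ 0.573 -0.088  0.116] [0.00,-0.15,-0.10]
0.35 0.42 [ 0.574 -0.088  0.125] [0.00,-0.14,-0.11]
0.39 0.42 [ 0.575 -0.088  0.134] [-0.00,-0.14,-0.11]
0.43 0.42 [ 0.577 -0.088  0.143] [-0.00,-0.14,-0.12]
0.47 0.42 [ 0.579 -0.088  0.152] [-0.00
[... 320 characters left out ...]
0.10,-0.15]
0.75 0.42 [ 0.603 -0.088  0.21 ] [-0.00,-0.09,-0.16]
0.79 0.42 [ 0.608 -0.088  0.217] [-0.00,-0.08,-0.16]
0.83 0.42 [ 0.613 -0.088  0.225] [-0.00,-0.08,-0.16]
0.87 0.42 [ 0.618 -0.088  0.232] [-0.00,-0.07,-0.17]
0.91 0.42 [ 0.624 -0.088  0.239] [-0.00,-0.07,-0.17]
0.95 0.42 [ 0.63  -0.088  0.246] [-0.00,-0.06,-0.17]
0.99 0.42 [ 0.636 -0.088  0.252] [-0.00,-0.05,-0.17]
1.03 0.42 [ 0.642 -0.088  0.259] [-0.00,-0.04,-0.17]
1.07 0.42 [ 0.649 -0.088  0.265] [-0.00,-0.04,-0.18]
1.11 0.42 [ 0.656 -0.088  0.271] [-0.00,-0.03,-0.18]
1.15 0.42 [ 0.663 -0.088  0.276] [-0.00,-0.02,-0.18]
1.19 0.42 [ 0.67  -0.088  0.281] [-0.00,-0.02,-0.18]
1.23 0.42 [ 0.678 -0.088  0.286] [-0.00,-0.01,-0.18]
```

Emit:
{"fn": "apply_moves", "kwargs": {
  "increments": [
    {"fingers": 0, "offset": [0, -0.07, 0.07], "yaw": 0},
    {"fingers": 0, "offset": [0, -0.07, 0.07], "yaw": 0},
    {"fingers": 0, "offset": [0, -0.08, 0.06], "yaw": 0},
    {"fingers": 0, "offset": [0, -0.08, 0.06], "yaw": 0},
    {"fingers": 0, "offset": [0, -0.09, 0.05], "yaw": 0},
    {"fingers": 0, "offset": [0, -0.09, 0.05], "yaw": 0},
    {"fingers": 0, "offset": [0, 0, 0], "yaw": 0}
  ]
}}

```text
t: 20.6
tcp_pos: [0.5781, -0.0886, 0.0483]
tcp_rot: [-1.582, -1.596, 0.914]
ft_force: [5.2, -2.4, 3.6]
grip_width: 0.315
```

Emit:
{"fn": "apply_moves", "kwargs": {
  "increments": [
    {"fingers": 0, "offset": [0, -0.13, -0.04], "yaw": 0},
    {"fingers": 0, "offset": [0, -0.17, -0.06], "yaw": 0},
    {"fingers": 0, "offset": [0, 0, 0], "yaw": 0}
  ]
}}

```text
t: 20.98
tcp_pos: [0.5751, -0.0887, 0.0641]
tcp_rot: [-1.583, -1.597, 0.914]
ft_force: [5.7, -3.2, 2.2]
grip_width: 0.312
```

```bash
python3 - <<'E'
from path import *
rows([(np.float64(.11),np.float64(.42))])
E
```

```text
t 20.98 tcp [ 0.5751 -0.0887  0.0641] F [ 5.7 -3.2  2.2] w 0.312 
 [[-0.009  0.506 -0.862]
 [ 1.     0.004 -0.007]
 [ 0.    -0.862 -0.506]] 
q [-0.469  0.393  1.942  0.641  0.4   -2.593]
0.11 0.42 [ 0.573 -0.088  0.071] [0.01,-0.14,-0.04]
```

Still held, with small forces and the lid following. I carry on gently.

Emit:
{"fn": "apply_moves", "kwargs": {
  "increments": [
    {"fingers": 0, "offset": [0, -0.14, -0.05], "yaw": 0},
    {"fingers": 0, "offset": [0, -0.16, -0.08], "yaw": 0},
    {"fingers": 0, "offset": [0, -0.16, -0.08], "yaw": 0},
    {"fingers": 0, "offset": [0, -0.16, -0.09], "yaw": 0},
    {"fingers": 0, "offset": [0, -0.15, -0.1], "yaw": 0},
    {"fingers": 0, "offset": [0, -0.15, -0.1], "yaw": 0},
    {"fingers": 0, "offset": [0, -0.14, -0.11], "yaw": 0},
    {"fingers": 0, "offset": [0, -0.14, -0.11], "yaw": 0}
  ]
}}

```text
t: 21.98
tcp_pos: [0.5754, -0.0886, 0.1332]
tcp_rot: [-1.581, -1.595, 0.914]
ft_force: [6.3, -3.4, -1.0]
grip_width: 0.31
```

Emit:
{"fn": "apply_moves", "kwargs": {
  "increments": [
    {"fingers": 0, "offset": [0, -0.14, -0.12], "yaw": 0},
    {"fingers": 0, "offset": [0, -0.13, -0.12], "yaw": 0},
    {"fingers": 0, "offset": [0, -0.13, -0.13], "yaw": 0},
    {"fingers": 0, "offset": [0, -0.12, -0.13], "yaw": 0},
    {"fingers": 0, "offset": [0, 0, 0], "yaw": 0}
  ]
}}

```text
t: 22.6
tcp_pos: [0.5839, -0.0884, 0.1682]
tcp_rot: [-1.58, -1.596, 0.915]
ft_force: [6.6, -4.1, -1.6]
grip_width: 0.314
```

```bash
python3 - <<'E'
from path import *
rows([(np.float64(l),np.float64(.42)) for l in np.arange(.59,.95,.04)])
E
```

```text
t 22.6 tcp [ 0.5839 -0.0884  0.1682] F [ 6.6 -4.1 -1.6] w 0.314 
 [[-0.009  0.505 -0.863]
 [ 1.     0.006 -0.007]
 [ 0.001 -0.863 -0.505]] 
q [-0.46   0.239  1.816  0.391  0.643 -2.302]
0.59 0.42 [ 0.587 -0.088  0.177] [0.01,-0.12,-0.15]
0.63 0.42 [ 0.591 -0.088  0.186] [-0.00,-0.11,-0.14]
0.67 0.42 [ 0.595 -0.088  0.194] [-0.00,-0.10,-0.15]
0.71 0.42 [ 0.599 -0.088  0.202] [-0.00,-0.10,-0.15]
0.75 0.42 [ 0.603 -0.088  0.21 ] [-0.00,-0.09,-0.16]
0.79 0.42 [ 0.608 -0.088  0.217] [-0.00,-0.08,-0.16]
0.83 0.42 [ 0.613 -0.088  0.225] [-0.00,-0.08,-0.16]
0.87 0.42 [ 0.618 -0.088  0.232] [-0.00,-0.07,-0.17]
0.91 0.42 [ 0.624 -0.088  0.239] [-0.00,-0.06,-0.17]
```

Emit:
{"fn": "apply_moves", "kwargs": {
  "increments": [
    {"fingers": 0, "offset": [0, -0.12, -0.14], "yaw": 0},
    {"fingers": 0, "offset": [0, -0.11, -0.14], "yaw": 0},
    {"fingers": 0, "offset": [0, -0.1, -0.15], "yaw": 0},
    {"fingers": 0, "offset": [0, -0.1, -0.15], "yaw": 0},
    {"fingers": 0, "offset": [0, -0.09, -0.16], "yaw": 0},
    {"fingers": 0, "offset": [0, -0.08, -0.16], "yaw": 0},
    {"fingers": 0, "offset": [0, -0.08, -0.16], "yaw": 0},
    {"fingers": 0, "offset": [0, -0.07, -0.17], "yaw": 0}
  ]
}}

```text
t: 23.6
tcp_pos: [0.6173, -0.0879, 0.23]
tcp_rot: [-1.577, -1.594, 0.916]
ft_force: [4.2, -3.2, -3.8]
grip_width: 0.313
```

Emit:
{"fn": "apply_moves", "kwargs": {
  "increments": [
    {"fingers": 0, "offset": [0, -0.07, -0.17], "yaw": 0},
    {"fingers": 0, "offset": [0, -0.06, -0.17], "yaw": 0},
    {"fingers": 0, "offset": [0, -0.05, -0.17], "yaw": 0},
    {"fingers": 0, "offset": [0, -0.04, -0.17], "yaw": 0},
    {"fingers": 0, "offset": [0, 0, 0], "yaw": 0}
  ]
}}

```text
t: 24.22
tcp_pos: [0.6416, -0.0875, 0.2569]
tcp_rot: [-1.577, -1.595, 0.915]
ft_force: [3.0, -2.1, -3.5]
grip_width: 0.309
```

```bash
python3 - <<'E'
from path import *
rows([(np.float64(l),np.float64(.42)) for l in np.arange(1.07,1.26,.04)])
E
```

```text
t 24.23 tcp [ 0.6416 -0.0875  0.2569] F [ 3.  -2.1 -3.5] w 0.309 
 [[-0.01   0.502 -0.865]
 [ 1.     0.007 -0.007]
 [ 0.003 -0.865 -0.502]] 
q [-0.406  0.272  1.524  0.27   0.876 -2.11 ]
1.07 0.42 [ 0.649 -0.088  0.265] [-0.01,-0.06,-0.21]
1.11 0.42 [ 0.656 -0.088  0.271] [-0.00,-0.03,-0.18]
1.15 0.42 [ 0.663 -0.088  0.276] [-0.00,-0.02,-0.18]
1.19 0.42 [ 0.67  -0.088  0.281] [-0.00,-0.02,-0.18]
1.23 0.42 [ 0.678 -0.088  0.286] [-0.00,-0.01,-0.18]
```

Emit:
{"fn": "apply_moves", "kwargs": {
  "increments": [
    {"fingers": 0, "offset": [0, -0.05, -0.19], "yaw": 0},
    {"fingers": 0, "offset": [0, -0.04, -0.18], "yaw": 0},
    {"fingers": 0, "offset": [0, -0.03, -0.18], "yaw": 0},
    {"fingers": 0, "offset": [0, -0.02, -0.18], "yaw": 0},
    {"fingers": 0, "offset": [0, 0, 0], "yaw": 0}
  ]
}}

```text
t: 24.85
tcp_pos: [0.6678, -0.0871, 0.2806]
tcp_rot: [-1.572, -1.592, 0.92]
ft_force: [-15.2, -2.1, -0.3]
grip_width: 0.31
```

Emit:
{"fn": "apply_moves", "kwargs": {
  "increments": [
    {"fingers": 0, "offset": [0, -0.01, -0.12], "yaw": 0},
    {"fingers": 0, "offset": [0, 0, 0], "yaw": 0}
  ]
}}

```text
t: 25.1
tcp_pos: [0.6708, -0.0871, 0.2835]
tcp_rot: [-1.568, -1.589, 0.923]
ft_force: [-34.2, -1.7, 3.8]
grip_width: 0.314
```

The lid is on its stop (34 N). I ease off, let go and withdraw along the fingers.

Emit:
{"fn": "apply_moves", "kwargs": {
  "increments": [
    {"fingers": 0, "offset": [0, 0, 0.12], "yaw": 0},
    {"fingers": 0, "offset": [0, 0, 0], "yaw": 0},
    {"fingers": 0.4, "offset": [0, 0, 0], "yaw": 0},
    {"fingers": 0.9, "offset": [0, 0, 0], "yaw": 0},
    {"fingers": 0.9, "offset": [0, 0, 0], "yaw": 0},
    {"fingers": 0.9, "offset": [0, 0, 0], "yaw": 0},
    {"fingers": 0.9, "offset": [0, -0.4, 0], "yaw": 0},
    {"fingers": 0.9, "offset": [0, -0.6, 0], "yaw": 0}
  ]
}}

```text
t: 26.1
tcp_pos: [0.6432, -0.0877, 0.3259]
tcp_rot: [-1.577, -1.594, 0.916]
ft_force: [-0.1, 0.0, 0.3]
grip_width: 0.899
```

Emit:
{"fn": "apply_moves", "kwargs": {
  "increments": [
    {"fingers": 0.9, "offset": [0, -0.8, 0.3], "yaw": 0},
    {"fingers": 0.9, "offset": [0, -0.8, 0.6], "yaw": 0},
    {"fingers": 0.9, "offset": [0, -0.6, 0.8], "yaw": 0},
    {"fingers": 0.9, "offset": [0, -0.3, 0.8], "yaw": 0},
    {"fingers": 0.9, "offset": [0, 0, 0], "yaw": 0}
  ]
}}

```text
t: 26.72
tcp_pos: [0.4713, -0.0894, 0.3719]
tcp_rot: [-1.581, -1.594, 0.915]
ft_force: [0.3, -0.5, 0.5]
grip_width: 0.895
```

```bash
python3 - <<'E'
from h import *
st()
a=cv2.resize(get_image("scene")[:,:,::-1][150:340,150:480],(528,304),interpolation=2);b=cv2.resize(get_image("top")[:,:,::-1][110:400,150:450],(300,290))
o=np.zeros((600,600,3),np.uint8);o[:304,:528]=a;o[305:595,:300]=b
cv2.imwrite("pics/fin.png",cv2.convertScaleAbs(o,alpha=1.4))
E
```

```text
t 26.73 tcp [ 0.4713 -0.0894  0.3719] F [ 0.3 -0.5  0.5] w 0.895 
 [[-0.008  0.504 -0.863]
 [ 1.     0.005 -0.007]
 [ 0.001 -0.863 -0.504]] 
q [-0.613 -0.173  1.701  0.322  1.189 -2.247]
```

View pics/fin.png

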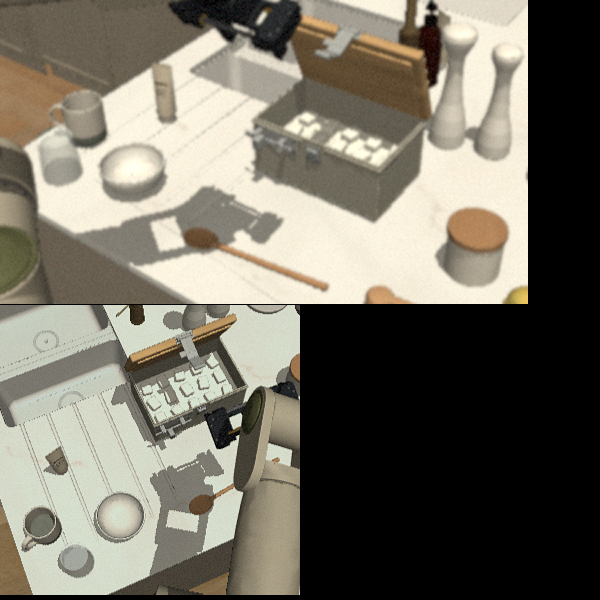

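The lid stands open at (360,60) in the scene view, with the latch on it at (340,40) and the tablets visible. The arm is clear, and the tube, bowl, mug, glass, jar and spoon are in place. I hand in.

```bash
python3 -c "
from plant import *
print(hand_in())"
```

```text
the job is handed in; nothing more can be done
None
```

The box is open and the job is handed in at about 27 s of the 50 s allowed.

**What I did**
- **Tab:** I pinched the tab's thumb block (13.9 mm) and slid it about 20 mm to its stop. The force there rose to 27 N, and the wrist camera showed the tongue clear of the latch's lug.
- **Latch and lid:** I pinched the latch paddle (27.5 mm), swung it out about 0.4 rad, then eased the lid up at about 0.3 rad/s. The grip held the whole way to the open stop.
- **Release:** I eased off, let go and backed away.

**Last checks:** the last picture shows the lid standing open with the arm clear. The force reading was about zero, and the tube, bowl, mug, glass, jar and spoon looked unmoved. I did not check the dish brush in that picture.

**What disagreed or came close to a limit**
- **Fingertips:** they sit about 31 mm short of the reported TCP. My first push, pinch and probe at the tab therefore missed without contact, and I corrected for this afterwards.
- **Lean:** the moves cannot command a tilt, so I leaned the tool 30° by pushing at the edge of its reach. While I did, joint 3 read 0.186 to 0.187 against its stated 0.19 limit. Joint 6 read -2.88, right at its limit, during one probe toward the worktop.
- **Force:** at the lid's stop it peaked at 34 N, through the gripped latch.

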